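# Open the dog's tick tablets at the mudroom bench

## Task

Stand the closed amber tablet bottle in the empty square compartment of the half-open drawer, all the way down, so that the compartment keeps it from turning. Then push its white safety cap down, twist it counter-clockwise (seen from above) until it is free, and lift it straight up; finish while still holding the cap in the gripper, level and still, about 6 cm above where it sat on the bottle. The bottle stays standing in its compartment, and the bowl and the things in the drawer stay where they are.

Things in the scene. Friction and masses are not known exactly. Their poses are not given: they have to be found in the camera images.
- bottle: amber tablet bottle with paper label, about 0.2 kg, standing on the bench left or right of the drawer. Square body 56 x 56 mm, 76 mm tall; origin at the centre of its underside, x, y along the flat sides, z up. Round neck 42 mm across above it; 12 mm of neck show between body and cap rim. Can be carried by the flat body sides or by the closed cap.
- cap: white ribbed round push-and-turn cap, a separate part, 52 mm across, 24 mm tall, 30 g; origin at the centre of its lower rim, z up, red bar on top along its x. Closed, its origin is 88 mm above the bottle's, centred, x along the bottle's x, sprung up against hooks; unpressed it turns only about 0.1 rad either way.
- plunger (a joint): travel of the grey sprung disc in the bottle's mouth under the cap (m): 0 with the cap closed, grows as the cap is pushed down, 0.006 fully down, -0.002 with no cap on it. Spring 1500 N/m, 3 N at 0.
- well (a point): centre of the floor of the drawer's empty square compartment, 10 mm above the bench; x, y along its walls, z up. 60 x 60 mm wide, 34 mm deep (2 mm play each side; the bottle fits at any quarter turn). Walls 8 mm thick (drawer front 14 mm) reach 44 mm (front 46 mm) above the bench.
- drawer: fixed wooden drawer unit, does not move; origin on the bench, 40 mm along +x from the compartment's centre. Open part: x -84 to 88 mm (front towards the robot), y -125 to 125 mm, at most 46 mm high; beyond x = 85 mm a dark wooden housing 280 mm wide, 175 mm deep, 60 mm high.
- bowl: bystander: blue silicone bowl on the bench, on the other side of the drawer from the bottle, 130 mm across, 50 mm high; origin at the centre of its underside.
- case: bystander: grey hard sunglasses case, 132 x 60 x 33 mm, in the drawer's left compartment, top below the walls; origin at the centre of its underside.
- carabiner: bystander: steel carabiner, 68 x 42 x 8 mm, in the small compartment behind the empty one; origin at the centre of its underside.
- tick_remover: bystander: orange plastic tick remover, 98 x 14 x 7 mm, in the drawer's right compartment; origin at the underside, near its middle.
- cap_top (a point): centre of the cap's top face, 24 mm above its rim. To open: push down over 3.5 mm (about 8 N; hard stop at 6 mm, about 12 N) and, pushed down, turn counter-clockwise from above over 0.7 rad relative to the bottle (1.0 is good; a stop at about 1.4). It is then free, rises 2 mm by its spring and lifts straight off.
Things that resemble listed ones, but are neither listed nor needed, are in the scene too. There is more than one size of the bottle; the one meant has the size given above. Several things have the shape of the cap; the one meant has the colours described above.

How it is judged:
By the outcome, as a careful person would: the job done as asked, in the order asked, and still so for the second after the job is handed in, while the arm keeps its last pose, push and grip.
It also fails if it takes over 54 s, if anything falls off the work surface, if the arm or the gripper's body presses on something with over 40 N, if the wrist force passes 120 N, or if a joint passes its speed limit or range.

## Robot

A 7-joint arm with a two-finger parallel gripper is mounted at the origin on the work surface. World frame = base frame: x ahead of the robot, y to its left, z up, the work surface at z = 0. Lengths are in m, angles in rad, forces in N, time in s.
With the tool pointing down it reaches from about 0.35 to 0.9 m from the base axis. Payload 19.9 kg.
Tool frame: the origin (TCP) lies midway between the tips of the shut fingers; the grasp point (between the pads) lies 19 mm behind it (ctrl.grip_point_offset is the z of the grasp point in the tool frame, in m); z points along the fingers, y is the direction in which the jaws open and shut (so a half turn about z gives the same grasp; the last joint's range is limited). The gripper opens to 94 mm and grips with 3 to 60 N. Pads are 16 mm wide; open, the fingers measure 119 mm over their backs; the gripper's body (75 mm by 177 mm) begins 78 mm behind the grasp point.
Start: joints at [-1.19, 0.417, -0.01, 1.614, 0.005, 1.111, -0.053], TCP at [0.256, 0.57, 0.205] pointing down, gripper open.
Joint ranges: [-2.81, 2.81], [-0.39, 2.02], [-1.27, 1.25], [0.06, 2.57], [-1.19, 4.33], [0.19, 2], [-2.82, 2.82]. Speed limits (rad/s): [1.89, 1.89, 2.39, 2.39, 3.01, 3.01, 3.01].

## Interface

Orientations are given as a unit quaternion [x, y, z, w].
In Python, from plant import ctrl gives the robot as it stands. The module is installed in compiled form; this text tells all that it offers.
- The arm moves only by the shell command python3 -m handwheel 'ROWS' [FORCE]. ROWS is JSON, a list of rows, each a list of 3 entries, a list of its own where there are three numbers: the shift along the tool's x, y, z in m, then the turn about the tool's z in degrees, then the finger opening in m, from 0 to 0.094. In form: [[[tx, ty, tz], twist, grip], ...]. A call has 1 to 20 rows; each row is the pose to reach, as a shift and turn from the pose commanded when the call began, along the tool's axes at that moment; what a row does not reach only later rows make up. A row lasts 1/8 s, in which the tool goes at most 62.5 mm and 10.7 degrees, less where a joint would pass 70% of its speed; a pose out of reach is approached as far as the arm can. A call with a gripper value outside its range is refused whole. The fingers move at their own pace and stop on an object; FORCE is the grip in N (left out, the last holds). Time passes only in rows, so rows that repeat a pose let the fingers close. It gives the time, the measured TCP pose, the force and the opening at its end, in the units of the state.
- ctrl.sense(): the state, without advancing time (a new reading comes with each control period).
- ctrl.capture(name): name is "side" or "top" or "wrist"; returns a dict with "color" (384x512x3 uint8, red, green, blue), "depth" (384x512 float32, m along the optical axis (not along the pixel's ray), 0 where there is no reading), "fovy" (degrees; the focal length in pixels is half the picture's height over the tangent of half this angle, whatever the lens; pixels are square), "cx", "cy" (the principal point, pixels), "position" and "attitude" of the camera in the world. Camera axes: x right, y down, z forward; pixel columns grow to the right and rows downward; lengths in m; the calibration is good to about 2 mm. A picture is of the moment at which its call begins.
- ctrl.sign_off(): hands the job in, once; it reports no verdict.
Trained networks look in a picture, given as the dict that the camera call returned (one of the last four; its "shot" number tells which), for a name from the list of things; names that differ only in an ending like _2 or _b are one class to them, and where a whole thing is asked for, a point or a joint stands for the part that bears it (a point fixed in the world has none). Each returns a list of dicts, best first, with "conf" (0 to 1); they miss things now and then, are a little off and sometimes report something else, mostly with a low value. They report only what shows in the picture. A call takes as long as a camera call. They do not tell look-alikes from the thing itself.
- ctrl.boxes_of(target, picture): "location" ([column, row] in pixels, amid what is visible of it).
- ctrl.landmark_of(target, picture): "location" ([column, row] in pixels: a listed point, or the origin of a listed thing).
The state is a dict: "time_s": time; "joints": joint angles; "joint_velocities": joint speeds; "effort": joint torques, N m; "tool_pos": TCP position; "orientation": TCP orientation; "contact_force": force on the tool from outside, world axes, zero at the start; "moment": the same for the moment, N m; "width": finger opening in m.
Only numpy, scipy, OpenCV 4.12 (cv2) and the standard library are available. Lean on these libraries where they do the work, as an engineer would, in place of code of your own. Each camera call takes 0.05 s, during which the arm holds its last target.

## Working session

There is one attempt and no reset: what is moved stays moved. The work goes in short steps, Python scripts to look and compute and a shell command to move; the robot and the scene stay as the last step left them, time stands still between calls to the robot, and variables do not carry over. Pictures are saved under pics/ and viewed, and the job is handed in when it is done.

```bash
mkdir -p pics; cat > h.py <<'E'
import numpy as np, cv2
from plant import ctrl
from scipy.spatial.transform import Rotation as R
def K(p):
    f=p["color"].shape[0]/2/np.tan(np.radians(p["fovy"])/2); return f,p["cx"],p["cy"]
def Rc(p):
    a=np.array(p["attitude"],float)
    return R.from_quat(a).as_matrix() if a.size==4 else a.reshape(3,3)
def cloud(p):
    f,cx,cy=K(p); h,w=p["depth"].shape; u,v=np.meshgrid(np.arange(w),np.arange(h)); d=p["depth"]
    P=np.stack([(u-cx)/f*d,(v-cy)/f*d,d],-1)@Rc(p).T+np.array(p["position"]); P[d==0]=np.nan; return P
def onz(p,uv,z):
    f,cx,cy=K(p); r=Rc(p)@np.array([(uv[0]-cx)/f,(uv[1]-cy)/f,1]); o=np.array(p["position"]); return o+r*(z-o[2])/r[2]
def proj(p,X):
    f,cx,cy=K(p); c=Rc(p).T@(np.array(X)-p["position"]); return np.array([cx+f*c[0]/c[2],cy+f*c[1]/c[2]])
def save(p,n,crop=None,s=1):
    c=p["color"][...,::-1]
    if crop: c=c[crop[1]:crop[3],crop[0]:crop[2]]
    cv2.imwrite("pics/"+n,cv2.resize(c,None,fx=s,fy=s,interpolation=cv2.INTER_CUBIC))
E
python3 - <<'E'
from h import *
np.set_printoptions(precision=4,suppress=True)
for n in ("top","side","wrist"):
    p=ctrl.capture(n); save(p,n+"0.png",s=1.5); print(n,p["position"],p["attitude"],p["fovy"],p["cx"],p["cy"])
    for t in ("bottle","cap_top","well","bowl","drawer"):
        print(t,[(np.round(d["location"]),round(d["conf"],2)) for d in ctrl.landmark_of(t,p)])
s=ctrl.sense(); print(s)
E
```

```text
top [ 0.3297 -0.0314  0.9742] [-0.6951  0.7132 -0.0613  0.0674] 49.165582531907205 247.2315819209448 193.42310326546146
bottle [(array([342., 267.]), 0.72), (array([360., 215.]), 0.65), (array([366., 207.]), 0.43)]
cap_top [(array([396., 210.]), 0.82), (array([371., 204.]), 0.81)]
well [(array([236., 181.]), 0.88)]
bowl [(array([102., 210.]), 0.91)]
drawer [(array([237., 161.]), 0.57)]
side [ 0.1616 -0.4938  0.752 ] [ 0.8931 -0.2761  0.1041 -0.3395] 54.95957096452781 258.8174182533652 190.02872518400875
bottle [(array([317., 305.]), 0.61), (array([258., 317.]), 0.56)]
cap_top [(array([327., 279.]), 0.98), (array([351., 334.]), 0.62)]
well [(array([276., 196.]), 0.94)]
bowl [(array([191., 147.]), 0.77)]
drawer [(array([286., 191.]), 0.79), (array([272., 176.]), 0.68)]
wrist [0.1927 0.5989 0.3851] [0.8337 0.5388 0.0653 0.1017] 70.25369089559103 252.90825464450384 188.80524858869148
bottle []
cap_top []
well []
bowl [(array([170., 344.]), 0.63)]
drawer []
{'time_s': 0.9, 'joints': array([-1.1895,  0.4174, -0.0103,  1.6136,  0.0047,  1.1107, -0.053 ]), 'joint_velocities': array([-0.001 ,  0.0006,  0.0002,  0.0002,  0.0001,  0.001 , -0.0007]), 'effort': array([ -0.0008, -85.0993,   0.6373, -42.6254,  -0.0488,   0.0135,
         0.    ]), 'tool_pos': array([0.2564, 0.57  , 0.2054]), 'orientation': array([ 0.2098,  0.9777, -0.    ,  0.    ]), 'contact_force': array([-0.8063, -0.3289, -0.3043]), 'moment': array([-0.0279, -0.0261, -0.0486]), 'width': 0.09399872151861235}
```

View pics/top0.png

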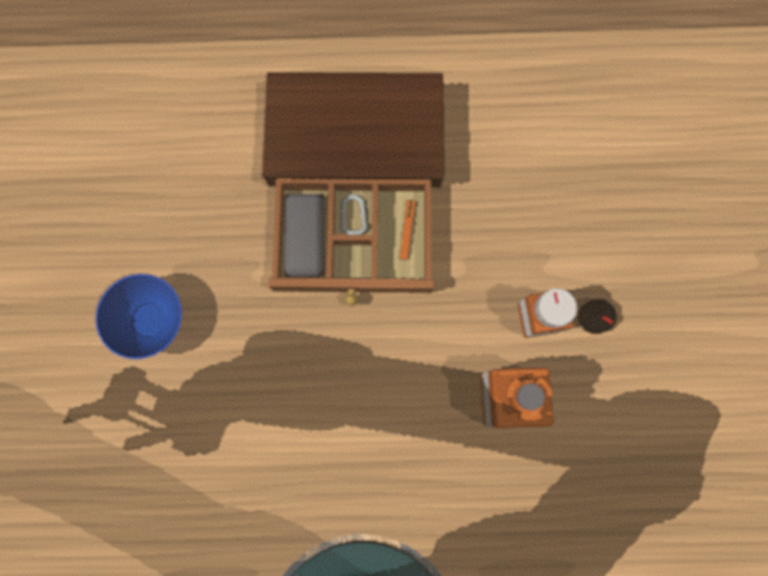

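View pics/side0.png

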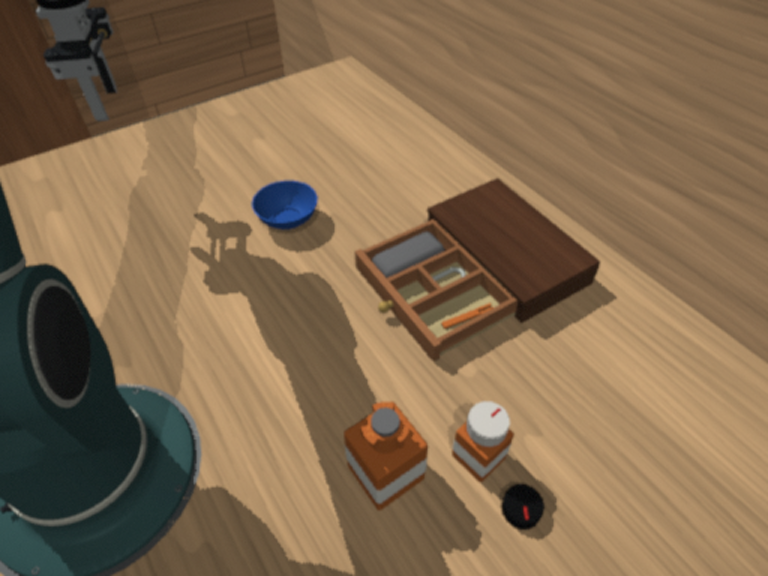

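The top view (1.5x) shows these candidates:
- Bottle with white cap at (555,308).
- Big open amber bottle at (520,398).
- Black cap with a red bar at (597,316).

The bowl is at (139,316) and the empty compartment at (353,261). I'll go with the bottle under the white cap, and check its size in a close crop.

```bash
cat > m.py <<'E'
from h import *
np.set_printoptions(precision=4,suppress=True)
p=ctrl.capture("top"); save(p,"crop_top.png",(310,170,430,300),5)
C=cloud(p); q=ctrl.capture("side"); save(q,"crop_side.png",(215,250,375,375),5); D=cloud(q)
def st(n,m,P):
    X=P[m]; X=X[~np.isnan(X).any(1)]; 
    r=cv2.minAreaRect((X[:,:2]*1000).astype(np.float32)); print(n,len(X),np.median(X,0),"rect",np.round(r[0],1),np.round(r[1],1),round(r[2],1))
for nm,pic,P in (("top",p,C),("side",q,D)):
    c=pic["color"].astype(int); roi=(P[...,1]<-0.2)&(P[...,0]<0.6)
    wh=(c.min(2)>130)&(np.ptp(c,axis=2)<30)&roi&(P[...,2]>0.1); st(nm+" white",wh,P)
    z=P[...,2]
    for lo,hi in ((.005,.03),(.065,.085),(.1,.107),(.107,.118),(.118,.13),(.13,.2)):
        m=roi&(z>lo)&(z<hi)
        n,l,s,ce=cv2.connectedComponentsWithStats(m.astype(np.uint8))
        for i in range(1,n):
            if s[i,4]>30: st(f"{nm} z{lo}-{hi} px{ce[i].round()}",l==i,P)
for nm,pic in (("top",p),("side",q)):
    for t in ("well",):
        d=ctrl.landmark_of(t,pic)[0]; print(nm,t,onz(pic,d["location"],0.01))
    for d in ctrl.landmark_of("bowl",pic): print("bowl",onz(pic,d["location"],0))
    for d in ctrl.landmark_of("cap_top",pic): print("cap",d["location"],onz(pic,d["location"],0.112))
E
python3 m.py
```

```text
top white 471 [ 0.457  -0.2811  0.1124] rect [ 458.  -281.7] [50.5 50.2] 85.9
top z0.005-0.03 px[398. 211.] 473 [ 0.4564 -0.368   0.024 ] rect [ 457.3 -371. ] [51.3 52.7] 22.0
top z0.005-0.03 px[349. 214.] 67 [ 0.4523 -0.2555  0.018 ] rect [ 452.2 -256.3] [55.4 14.7] 23.1
top z0.065-0.085 px[360. 211.] 208 [ 0.4432 -0.2616  0.0757] rect [ 458.7 -281.8] [56.1 55.1] 7.6
top z0.1-0.107 px[339. 248.] 35 [ 0.3706 -0.2109  0.1059] rect [ 369.9 -212.4] [24.4 11.5] 66.5
top z0.1-0.107 px[340. 280.] 38 [ 0.3068 -0.2088  0.1059] rect [ 308. -210.] [14.8 23.7] 19.0
top z0.1-0.107 px[358. 282.] 63 [ 0.3016 -0.2475  0.1062] rect [ 301.7 -241.9] [11.5 50.6] 9.1
top z0.107-0.118 px[371. 204.] 499 [ 0.4587 -0.2821  0.1126] rect [ 458.5 -282.6] [51.5 52. ] 31.8
top z0.107-0.118 px[348. 251.] 177 [ 0.3661 -0.2291  0.1082] rect [ 354.7 -232. ] [41.4 65.1] 2.1
top z0.107-0.118 px[342. 277.] 116 [ 0.3107 -0.2109  0.1083] rect [ 317.3 -217.1] [32.2 37.7] 86.8
top z0.107-0.118 px[363. 275.] 99 [ 0.3137 -0.2582  0.1078] rect [ 314.1 -258.2] [24.5 45.6] 52.7
top z0.13-0.2 px[352. 264.] 577 [ 0.3383 -0.2254  
[... 749 characters left out ...]
.] 45 [ 0.4364 -0.2995  0.1036] rect [ 442.7 -295.3] [15.7 47.9] 39.7
side z0.107-0.118 px[325. 280.] 550 [ 0.4561 -0.2846  0.1113] rect [ 457.5 -284.3] [51.8 51.5] 50.4
side z0.107-0.118 px[260. 302.] 210 [ 0.3248 -0.2501  0.1078] rect [ 330.1 -250.9] [34.2 73.7] 73.9
side z0.118-0.13 px[258. 298.] 45 [ 0.3265 -0.2476  0.1247] rect [ 329.1 -247.1] [ 6.6 32.6] 50.5
side z0.13-0.2 px[256. 284.] 670 [ 0.3344 -0.2336  0.1445] rect [ 333.  -229.2] [57.9 54.5] 88.3
top well [0.5416 0.0049 0.01  ]
bowl [0.4722 0.3183 0.    ]
bowl [0.598 0.076 0.   ]
cap [370.7, 200.0] [ 0.4679 -0.2818  0.112 ]
side well [0.5565 0.0052 0.01  ]
bowl [0.4652 0.3173 0.    ]
cap [325.1, 277.6] [ 0.4594 -0.2808  0.112 ]
```

View pics/crop_top.png

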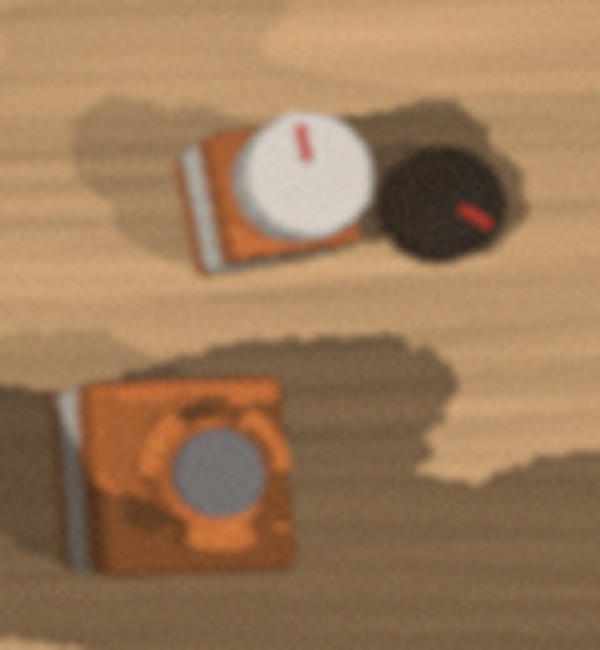

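View pics/crop_side.png

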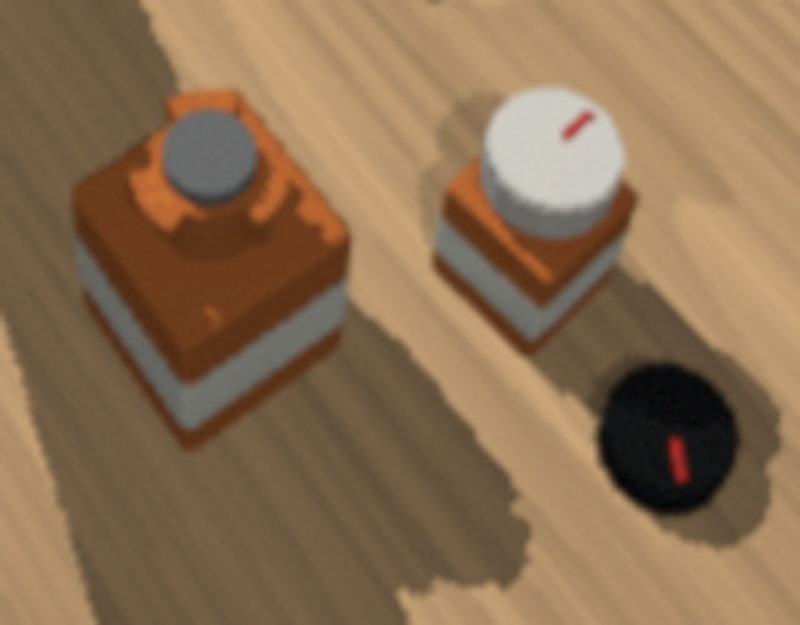

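```bash
cat > w.py <<'E'
from h import *
np.set_printoptions(precision=4,suppress=True)
for n in ("top","side"):
    p=ctrl.capture(n); P=cloud(p); z=P[...,2]
    roi=(abs(P[...,1])<.14)&(P[...,0]>.45)&(P[...,0]<.64)
    g=P[roi&(z>.036)&(z<.05)]
    # walls raster, 1mm
    im=np.zeros((220,300),np.uint8)
    for x,y,zz in g:
        i=int(round((x-.44)*1000)); j=int(round((y+.15)*1000)); cv2.circle(im,(j,i),1,255,-1)
    cv2.imwrite(f"pics/walls_{n}.png",cv2.resize(im[::-1,::-1],None,fx=2.5,fy=2.5))
    r=cv2.minAreaRect((g[:,:2]*1000).astype(np.float32)); print(n,r, np.median(g[:,2]))
    # housing top
    h=P[(abs(P[...,1])<.2)&(P[...,0]>.55)&(z>.053)&(z<.07)]
    print("housing",cv2.minAreaRect((h[:,:2]*1000).astype(np.float32)),np.median(h[:,2]))
    fl=P[roi&(z>.004)&(z<.02)]; print("floor z",np.median(fl[:,2]))
    save(p,f"drawer_{n}.png",(175,110,300,200) if n=="top" else (230,130,350,240),6)
E
python3 w.py
```

```text
top ((566.227294921875, 3.9346694946289062), (248.54379272460938, 147.08387756347656), 89.68276977539062) 0.04419208227082655
housing ((762.4063720703125, -5.08599853515625), (280.5335388183594, 176.38389587402344), 87.80498504638672) 0.060559621086271775
floor z 0.010830778948209385
side ((569.4573364257812, 3.229400634765625), (249.66140747070312, 140.60452270507812), 89.92283630371094) 0.042818454268656936
housing ((955.6737060546875, 1.593017578125), (398.6753234863281, 575.685302734375), 89.59357452392578) 0.05929778734265123
floor z 0.010258358103669485
```

The crops show the right-hand small bottle with a white cap at (303,175), red bar pointing up. The depth gives it a 56 mm body with a cap top at 112 mm, so it matches. The big bottle (80x68 mm or more) and the black cap lying at (440,205) don't match. Next I'll locate the compartment precisely.

View pics/drawer_top.png

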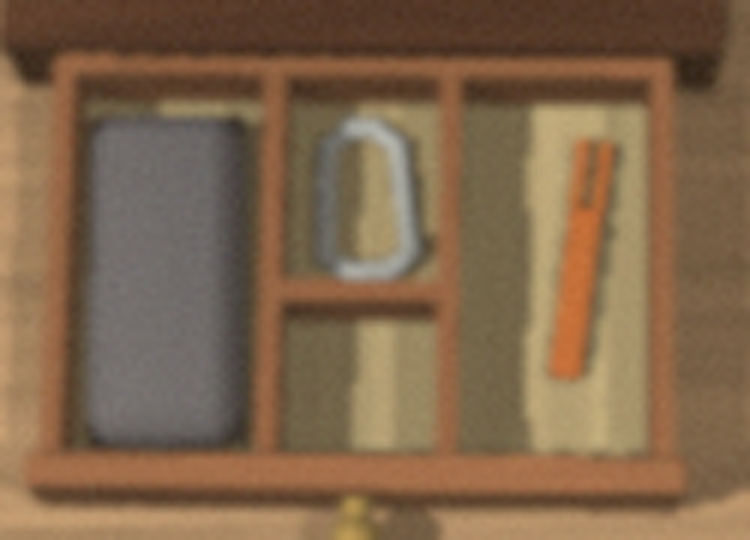

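View pics/walls_top.png

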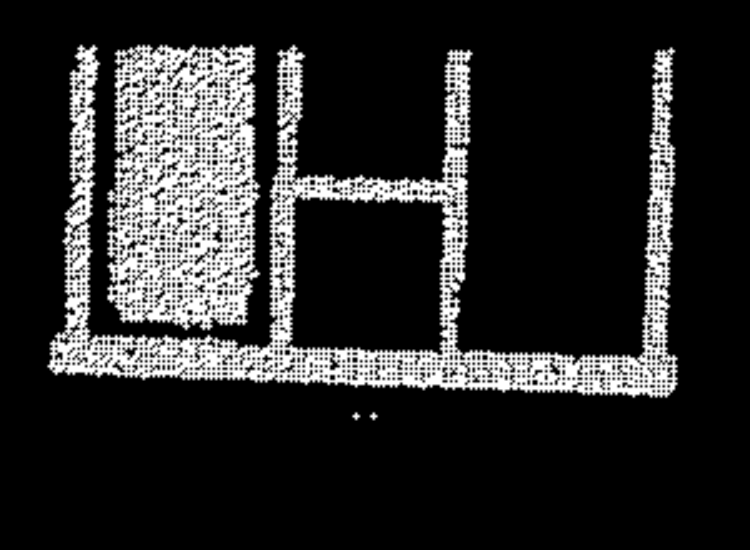

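View pics/walls_side.png

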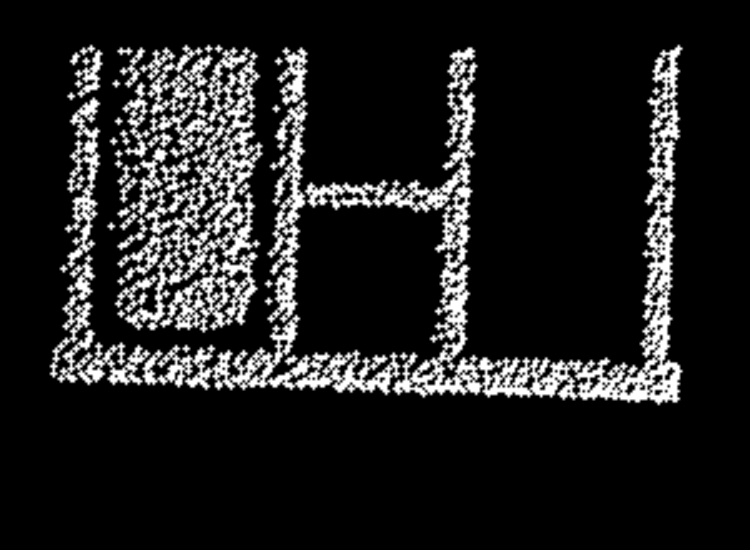

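```bash
cat > fit.py <<'E'
from h import *
from scipy.optimize import minimize
np.set_printoptions(precision=4,suppress=True)
def sdbox(q,x0,x1,y0,y1):
    c=np.array([(x0+x1)/2,(y0+y1)/2]); hh=np.array([(x1-x0)/2,(y1-y0)/2]); d=abs(q-c)-hh
    return np.linalg.norm(np.maximum(d,0),axis=1)+np.minimum(d.max(1),0)
B=[(-44,-30,-38,38),(30,38,-38,38),(-44,38,30,38),(-44,38,-38,-30)]
def fitwell(p,g0=(546,4,-1.5)):
    P=cloud(p); z=P[...,2]
    g=P[(z>.036)&(z<.05)&(np.hypot(P[...,0]-g0[0]/1e3,P[...,1]-g0[1]/1e3)<.075)][:,:2]*1000
    def cost(v):
        a=np.radians(v[2]); q=(g-v[:2])@np.array([[np.cos(a),-np.sin(a)],[np.sin(a),np.cos(a)]])
        k=(q[:,0]>-44-6)&(q[:,0]<44)&(abs(q[:,1])<44)
        d=np.min([sdbox(q,*b) for b in B],0)
        e=np.clip(d,0,5)**2
        return e[k].mean()
    best=min((minimize(cost,(g0[0]+i,g0[1]+j,g0[2]),method="Nelder-Mead",options=dict(initial_simplex=None)) for i in(-3,0,3) for j in(-3,0,3)),key=lambda r:r.fun)
    return best.x,best.fun,len(g)
if __name__=="__main__":
    for n in("top","side"): print(n,fitwell(ctrl.capture(n)))
    s=ctrl.sense(); M=R.from_quat(s["orientation"]).as_matrix(); print(M)
E
python3 fit.py
```

```text
top (array([549.4097,   2.0722,  -1.6619]), np.float64(0.7397141044009606), 1126)
side (array([548.238 ,   2.6152,  -2.4141]), np.float64(0.8190094549641087), 842)
[[-0.912   0.4103 -0.    ]
 [ 0.4103  0.912  -0.0001]
 [-0.     -0.0001 -1.    ]]
```

```bash
python3 -m handwheel '[[[-0.434,-0.32,0],96,0.094],[[-0.434,-0.32,0],96,0.094],[[-0.434,-0.32,0],96,0.094],[[-0.434,-0.32,0],96,0.094],[[-0.434,-0.32,0],96,0.094],[[-0.434,-0.32,0],96,0.094],[[-0.434,-0.32,0],96,0.094],[[-0.434,-0.32,0],96,0.094],[[-0.434,-0.32,0],96,0.094],[[-0.534,-0.695,0],148,0.094],[[-0.534,-0.695,0],148,0.094],[[-0.534,-0.695,0],148,0.094],[[-0.534,-0.695,0],148,0.094],[[-0.534,-0.695,0],148,0.094],[[-0.534,-0.695,0],148,0.094],[[-0.534,-0.695,0],148,0.094],[[-0.534,-0.695,0],148,0.094],[[-0.534,-0.695,0],148,0.094],[[-0.534,-0.695,0],148,0.094],[[-0.534,-0.695,0],148,0.094]]'
cat > see.py <<'E'
from h import *
import sys
np.set_printoptions(precision=4,suppress=True)
s=ctrl.sense(); M=R.from_quat(s["orientation"]).as_matrix()
print("t",s["time_s"],"tcp",s["tool_pos"],"yaxis deg",np.degrees(np.arctan2(M[1,1],M[0,1])),"tilt",M[:,2],"F",s["contact_force"],"w",s["width"],"q",s["joints"])
for i in range(1,len(sys.argv),2):
    p=ctrl.capture(sys.argv[i]); save(p,sys.argv[i+1],s=1.5)
E
python3 see.py wrist wr1.png
```

```text
time_s: 4.0
tool_pos: [0.4586, -0.2821, 0.2056]
orientation: [0.998, 0.068, 0.0, -0.0]
contact_force: [0.5, -0.7, -0.5]
width: 0.0943
t 4.0 tcp [ 0.4586 -0.2821  0.2056] yaxis deg -82.1464710511787 tilt [ 0.0003  0.0002 -1.    ] F [ 0.4813 -0.7208 -0.5397] w 0.0943224255384735 q [-0.1821  0.3487  0.8368  1.8511 -0.2937  1.0701 -0.6658]
```

View pics/wr1.png

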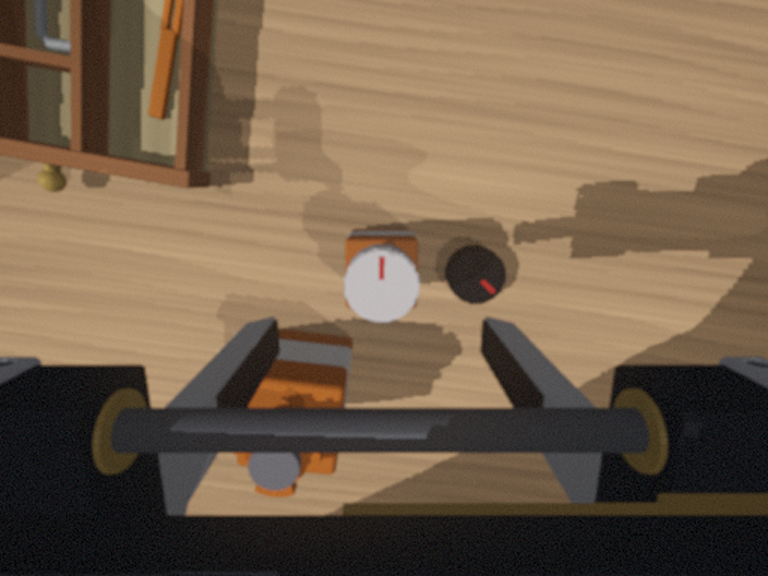

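The wrist view has the bottle (382,285) centred between the jaws and square to them. I'll check the offset numerically.

```bash
cat > b.py <<'E'
from h import *
np.set_printoptions(precision=4,suppress=True)
s=ctrl.sense(); M=R.from_quat(s["orientation"]).as_matrix(); t=np.array(s["tool_pos"])
p=ctrl.capture("wrist"); P=cloud(p); c=p["color"].astype(int); z=P[...,2]
near=np.hypot(P[...,0]-.458,P[...,1]+.283)<.045
for n,m in (("cap",near&(z>.107)&(z<.118)),("body",near&(z>.066)&(z<.082))):
    X=P[m]; r=cv2.minAreaRect((X[:,:2]*1000).astype(np.float32)); print(n,len(X),np.median(X[:,2]),r,"tool frame",(M.T@(np.r_[np.array(r[0])/1000,t[2]]-t)))
E
python3 b.py
```

```text
cap 1946 0.11232292277892575 ((458.6109313964844, -282.4522399902344), (51.732059478759766, 51.14797592163086), 7.908050060272217) tool frame [0.0001 0.0001 0.    ]
body 463 0.07591806571335902 ((458.39459228515625, -282.3372497558594), (56.30459213256836, 55.541748046875), 7.6453537940979) tool frame [-0.0001 -0.     -0.    ]
```

```bash
python3 -m handwheel '[[[0,0,0.05],0,0.094],[[0,0,0.1],0,0.094],[[0,0,0.14],0,0.094],[[0,0,0.163],0,0.094],[[0,0,0.163],0,0.094],[[0,0,0.163],0,0.05],[[0,0,0.163],0,0.05],[[0,0,0.163],0,0.05],[[0,0,0.163],0,0.05],[[0,0,0.163],0,0.05]]' 30
python3 see.py
```

```text
time_s: 5.35
tool_pos: [0.4584, -0.283, 0.0428]
orientation: [0.998, 0.068, 0.0, 0.0]
contact_force: [0.3, 1.3, 5.2]
width: 0.0559
t 5.35 tcp [ 0.4584 -0.283   0.0428] yaxis deg -82.22418752722672 tilt [ 0.0005 -0.0001 -1.    ] F [0.316  1.2519 5.204 ] w 0.05589499559132275 q [-0.0337  0.5803  0.6771  1.9701 -0.5173  0.7683 -0.4887]
```

```bash
python3 -m handwheel '[[[0,0,-0.03],0,0.05],[[0,0,-0.08],0,0.05],[[0,0,-0.11],0,0.05],[[0.03,-0.06,-0.11],3,0.05],[[0.06,-0.12,-0.11],6,0.05],[[0.09,-0.18,-0.11],10,0.05],[[0.115,-0.24,-0.11],10,0.05],[[0.1285,-0.2704,-0.11],10,0.05],[[0.1285,-0.2704,-0.11],10,0.05],[[0.1285,-0.2704,-0.11],10,0.05],[[0.1285,-0.2704,-0.11],10,0.05],[[0.1285,-0.2704,-0.11],10,0.05]]'
python3 see.py top t2.png side s2.png wrist w2.png
```

```text
time_s: 6.85
tool_pos: [0.5488, 0.0014, 0.1525]
orientation: [1.0, -0.02, 0.0, 0.0]
contact_force: [1.0, -0.2, -2.4]
width: 0.0558
t 6.85 tcp [0.5488 0.0014 0.1525] yaxis deg -92.31331419753415 tilt [ 0.0001 -0.0001 -1.    ] F [ 1.0053 -0.1861 -2.3503] w 0.055794324206656344 q [-0.6845  0.4398  0.7964  1.8776 -0.3752  0.9798 -1.3333]
```

View pics/s2.png

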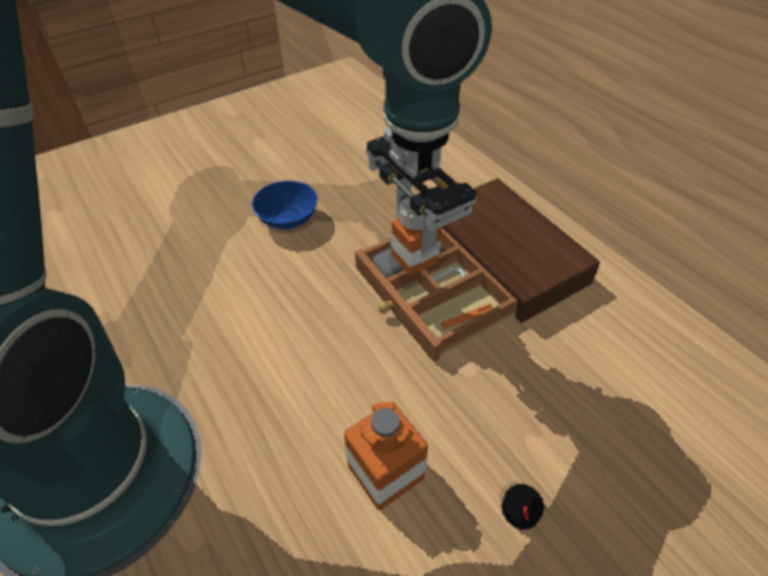

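View pics/w2.png

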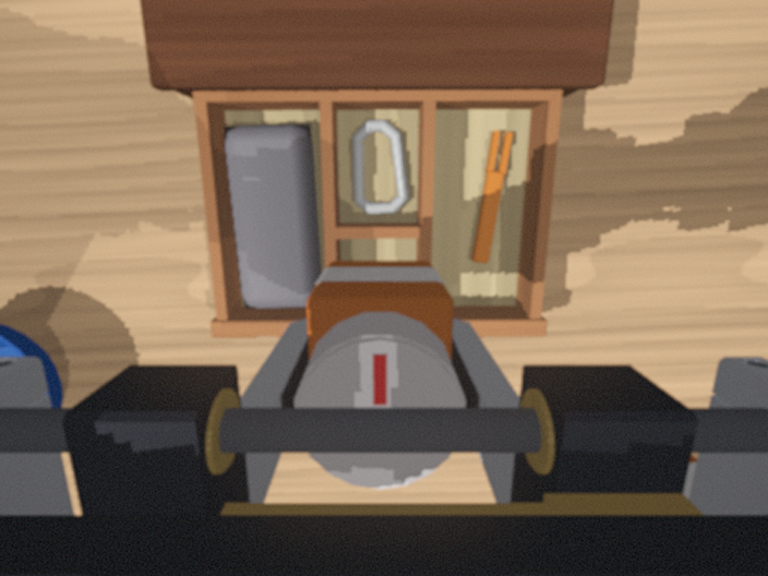

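The wrist view shows the bottle held between the jaws, in front of the compartment's back wall (row 231), with the dividers at columns 328 and 425. I'll refine the compartment pose from this view.

```bash
cat > w3.py <<'E'
from h import *
from fit import sdbox
from scipy.optimize import minimize
np.set_printoptions(precision=4,suppress=True)
p=ctrl.capture("wrist"); P=cloud(p); z=P[...,2]
# full drawer template (well frame, mm)
B=[(-44,-30,-125,125),(30,38,-38,38),(-44,120,30,38),(-44,120,-38,-30),(-44,120,117,125),(-44,120,-125,-117)]
m=(z>.0415)&(z<.049)&(P[...,0]>.49)&(P[...,0]<.66)&(abs(P[...,1])<.14)
g=P[m]; print(len(g),np.median(g[:,2]))
g=g[:,:2]*1000
def cost(v,full=False):
    a=np.radians(v[2]); q=(g-v[:2])@np.array([[np.cos(a),-np.sin(a)],[np.sin(a),np.cos(a)]])
    d=np.min([sdbox(q,*b) for b in B],0); k=(q[:,0]<100)&(np.abs(q[:,1])<130)
    return (np.clip(d,0,5)**2)[k].mean()
r=min((minimize(cost,(549+i,2+j,-2),method="Nelder-Mead") for i in(-3,0,3) for j in(-3,0,3)),key=lambda r:r.fun); print(r.x,r.fun)
a=np.radians(r.x[2]); q=(g-r.x[:2])@np.array([[np.cos(a),-np.sin(a)],[np.sin(a),np.cos(a)]])
k=abs(q[:,1])<25; print("back wall x range",np.percentile(q[k&(q[:,0]>20)&(q[:,0]<50),0],[1,50,99]))
for s in(-1,1):
    k=(q[:,0]>0)&(q[:,0]<70)&(s*q[:,1]>22)&(s*q[:,1]<46); print("side",s,np.percentile(q[k,1],[1,50,99]))
# bottle cap/body in tool frame
s=ctrl.sense(); print(s["tool_pos"])
X=P[(np.hypot(P[...,0]-.549,P[...,1]-.0015)<.06)&(z>.16)&(z<.188)&(P[...,0]>.57)]
print("body front edge top", np.percentile(X[:,0],[50,99]) if len(X) else None)
E
python3 w3.py; python3 fit.py | head -0
```

```text
10276 0.04385975276273643
[552.1026   4.5316  -2.1903] 13.295896050703673
back wall x range [27.9007 32.1335 35.5085]
side -1 [-38.8441 -34.3267 -22.6504]
side 1 [22.8043 32.5773 36.9863]
[0.549  0.002  0.1525]
body front edge top [0.5757 0.5778]Exception ignored on flushing sys.stdout:
BrokenPipeError: [Errno 32] Broken pipe
```

```bash
sed -i 's/^g=P\[m\]/c=p["color"].astype(int); m\&=(c[...,0]-c[...,2]>35)\&(P[...,1]>-.1)\&(P[...,1]<.045)\ng=P[m]/' w3.py; python3 w3.py
```

```text
2410 0.044499943980678996
[550.0482   3.5394  -2.0219] 0.00019093332657029545
back wall x range [29.9553 34.1117 37.5893]
side -1 [-37.7876 -33.2248 -22.4033]
side 1 [22.9702 33.4708 37.9421]
[0.549  0.0023 0.1525]
body front edge top [0.5757 0.5778]
```

```bash
python3 -m handwheel '[[[0.0007,-0.0006,0.03],0,0.05],[[0.0007,-0.0006,0.055],0,0.05],[[0.0007,-0.0006,0.06],0,0.05],[[0.0007,-0.0006,0.064],0,0.05],[[0.0007,-0.0006,0.068],0,0.05],[[0.0007,-0.0006,0.072],0,0.05],[[0.0007,-0.0006,0.072],0,0.05]]'
python3 see.py wrist w4.png
```

```text
time_s: 8.07
tool_pos: [0.5497, 0.0029, 0.0805]
orientation: [1.0, -0.019, -0.0, 0.0]
contact_force: [0.7, 0.8, -2.5]
width: 0.0556
t 8.075 tcp [0.5497 0.0029 0.0805] yaxis deg -92.22195796994063 tilt [-0.0001 -0.0001 -1.    ] F [ 0.6865  0.7961 -2.5214] w 0.05556974965670876 q [-0.6222  0.542   0.7227  1.9257 -0.4715  0.8494 -1.2599]
```

View pics/w4.png

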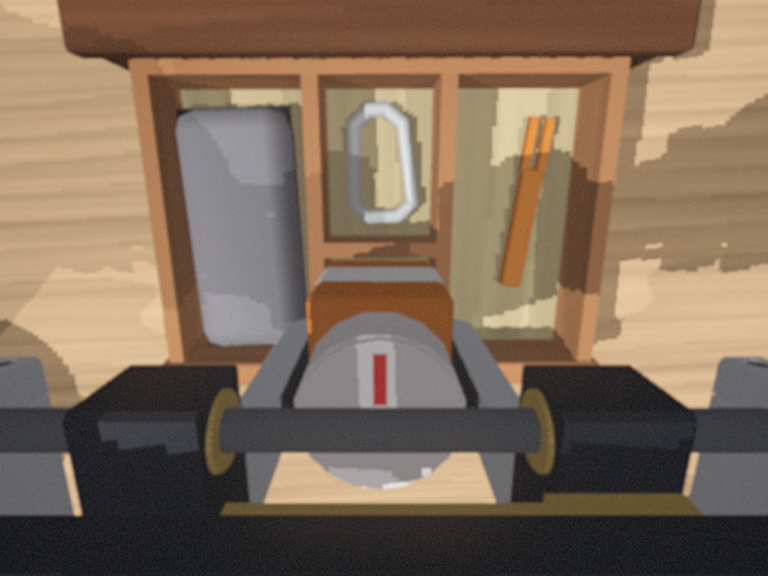

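The bottle's front edge (row 265) now sits below the wall top (row 245) with no force increase, so it has entered the compartment. I'll go on down gently.

```bash
python3 -m handwheel '[[[0,0,0.008],0,0.05],[[0,0,0.016],0,0.05],[[0,0,0.022],0,0.05],[[0,0,0.025],0,0.05],[[0,0,0.027],0,0.05],[[0,0,0.0285],0,0.05],[[0,0,0.0285],0,0.05]]'
python3 see.py
```

```text
time_s: 9.0
tool_pos: [0.5498, 0.0028, 0.0528]
orientation: [1.0, -0.019, 0.0, -0.0]
contact_force: [-7.9, 0.7, 16.3]
width: 0.0557
t 9.0 tcp [0.5498 0.0028 0.0528] yaxis deg -92.23213851776886 tilt [ 0.0003  0.0006 -1.    ] F [-7.8681  0.6854 16.2651] w 0.05574992093141119 q [-0.5945  0.5825  0.6893  1.9387 -0.5103  0.8003 -1.2299]
```

```bash
python3 -m handwheel '[[[0,0,-0.001],0,0.05],[[0,0,-0.001],0,0.085],[[0,0,-0.001],0,0.085],[[0,0,-0.001],0,0.085],[[0,0,-0.02],0,0.085],[[0,0,-0.048],0,0.085],[[0,0,-0.1],0,0.085],[[0,0,-0.1],0,0.085],[[0,0,-0.1],0,0.085],[[0,0,-0.1],0,0.085]]'
cat > c5.py <<'E'
from h import *
np.set_printoptions(precision=4,suppress=True)
s=ctrl.sense(); M=R.from_quat(s["orientation"]).as_matrix(); t=np.array(s["tool_pos"]); print(t,s["contact_force"],s["width"])
for n in ("wrist","side","top"):
    p=ctrl.capture(n); save(p,n+"5.png",s=1.5); P=cloud(p); z=P[...,2]; c=p["color"].astype(int)
    near=np.hypot(P[...,0]-.55,P[...,1]-.003)<.04
    for k,m in (("cap",near&(z>.115)&(z<.13)&(c.min(2)>100)),("body",near&(z>.075)&(z<.095))):
        X=P[m]
        if len(X)<20: continue
        r=cv2.minAreaRect((X[:,:2]*1000).astype(np.float32)); print(n,k,len(X),np.median(X[:,2]),r,"tool",M.T@(np.r_[np.array(r[0])/1000,t[2]]-t))
E
python3 c5.py
```

```text
time_s: 10.25
tool_pos: [0.5492, 0.0029, 0.1514]
orientation: [1.0, -0.019, -0.001, 0.0]
contact_force: [0.6, -0.4, -0.6]
width: 0.0849
[0.5492 0.0029 0.1514] [ 0.6343 -0.4414 -0.5594] 0.08494679444357961
wrist cap 3011 0.1223243226610472 ((550.11083984375, 3.6579246520996094), (51.436710357666016, 51.5822639465332), 88.27424621582031) tool [ 0.0009 -0.0008 -0.    ]
wrist body 745 0.0859190304554655 ((551.162353515625, 3.5504302978515625), (55.29404830932617, 54.004005432128906), 88.23770904541016) tool [ 0.0019 -0.0007 -0.    ]
side cap 212 0.12127336551639395 ((545.6098022460938, 3.7180709838867188), (50.88741683959961, 45.596153259277344), 53.69358825683594) tool [-0.0036 -0.0006  0.    ]
side body 225 0.08441496736441445 ((547.0416870117188, 1.0180397033691406), (56.268959045410156, 54.889583587646484), 88.08979034423828) tool [-0.0021  0.002   0.    ]
top cap 80 0.1220533014884097 ((537.5107421875, -12.384328842163086), (13.141376495361328, 36.05651092529297), 36.78018569946289) tool [-0.0111  0.0158  0.    ]
top body 97 0.08583715174371487 ((538.2466430664062, -18.49502182006836), (24.657058715820312, 54.857948303222656), 54.70895767211914) tool [-0.0101  0.0218  0.    ]
```

View pics/wrist5.png

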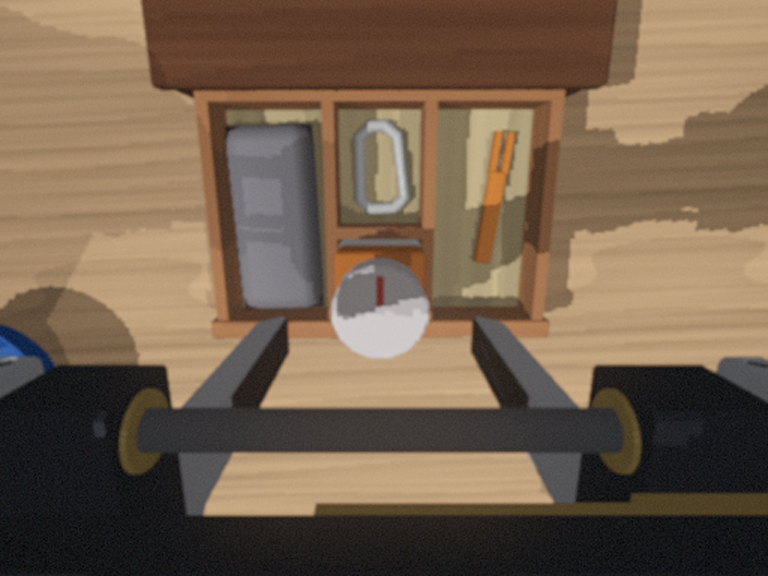

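View pics/side5.png

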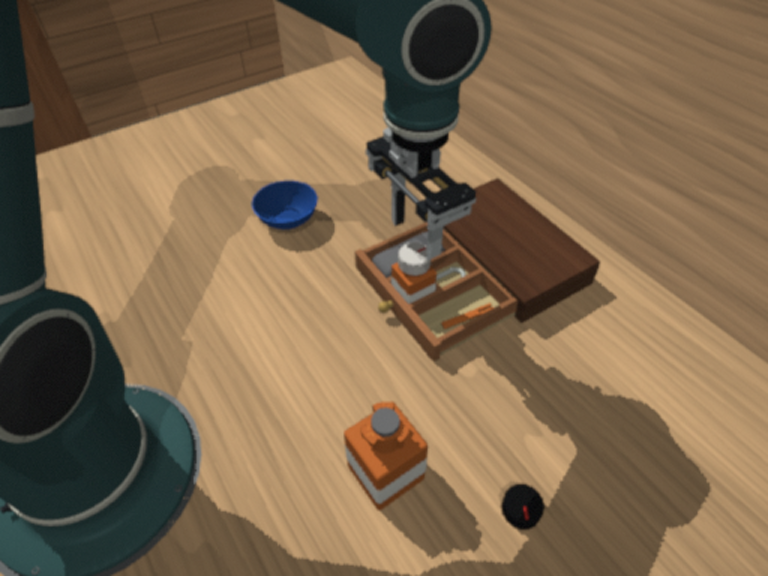

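The bottle is down (cap top at 122 mm, as expected) and standing level. In the wrist view the cap is at (380,308), 0.9 mm off in each axis. I'll move down over the cap and grip it.

```bash
python3 -m handwheel '[[[0.0009,-0.0008,0.02],0,0.085],[[0.0009,-0.0008,0.04],0,0.085],[[0.0009,-0.0008,0.051],0,0.085],[[0.0009,-0.0008,0.051],0,0.085],[[0.0009,-0.0008,0.051],0,0.045],[[0.0009,-0.0008,0.051],0,0.045],[[0.0009,-0.0008,0.051],0,0.045],[[0.0009,-0.0008,0.051],0,0.045],[[0.0009,-0.0008,0.051],0,0.045]]' 45
python3 see.py wrist w6.png
```

```text
time_s: 11.52
tool_pos: [0.5508, 0.0035, 0.1012]
orientation: [1.0, -0.019, 0.0, 0.0]
contact_force: [0.2, -0.7, 2.7]
width: 0.0513
t 11.525 tcp [0.5508 0.0035 0.1012] yaxis deg -92.22755434115068 tilt [ 0.0004 -0.0001 -1.    ] F [ 0.1755 -0.6821  2.665 ] w 0.05128694015652509 q [-0.6439  0.5149  0.7484  1.9113 -0.4465  0.8879 -1.2805]
```

View pics/w6.png

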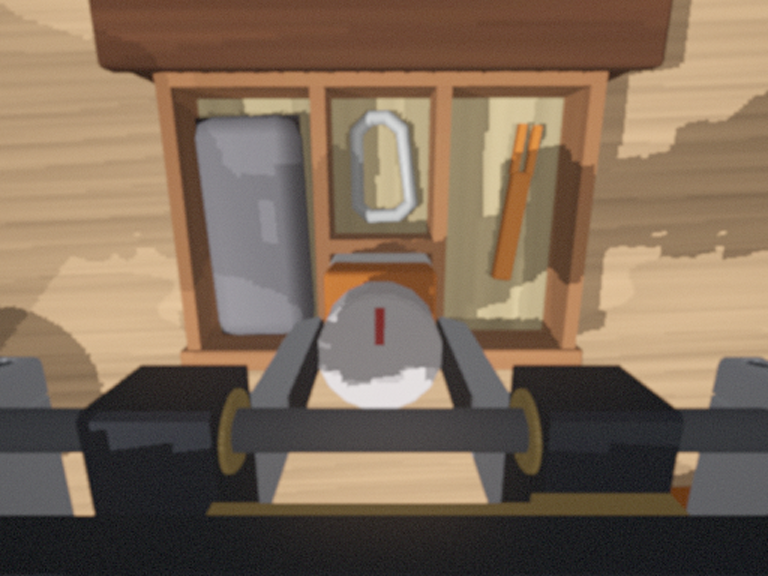

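```bash
python3 -m handwheel '[[[0,0,0.002],0,0.045],[[0,0,0.004],0,0.045],[[0,0,0.0055],0,0.045],[[0,0,0.006],0,0.045],[[0,0,0.006],0,0.045]]'
python3 see.py wrist w7.png; python3 - <<'E'
from h import *
p=ctrl.capture("wrist");P=cloud(p);z=P[...,2];m=(np.hypot(P[...,0]-.55,P[...,1]-.003)<.022)&(z>.1)&(z<.135);print(np.median(z[m]))
E
```

```text
time_s: 12.2
tool_pos: [0.5509, 0.0032, 0.0953]
orientation: [1.0, -0.02, 0.0, 0.0]
contact_force: [-2.5, -2.8, 11.6]
width: 0.0515
t 12.2 tcp [0.5509 0.0032 0.0953] yaxis deg -92.24977927762382 tilt [ 0.0006 -0.0002 -1.    ] F [-2.5179 -2.779  11.6006] w 0.05149864983377655 q [-0.638   0.5233  0.7422  1.9147 -0.4545  0.8772 -1.2742]
0.11680560301225357
```

Pressed about 5.5 mm with 11.6 N. Now I'll twist counter-clockwise.

```bash
python3 -m handwheel '[[[0,0,0],-6,0.045],[[0,0,0],-12,0.045],[[0,0,0],-18,0.045],[[0,0,0],-24,0.045],[[0,0,0],-30,0.045],[[0,0,0],-36,0.045],[[0,0,0],-42,0.045],[[0,0,0],-48,0.045],[[0,0,0],-54,0.045],[[0,0,0],-60,0.045],[[0,0,0],-66,0.045],[[0,0,0],-66,0.045],[[0,0,0],-66,0.045]]'
python3 see.py wrist w8.png side s8.png
```

```text
time_s: 13.92
tool_pos: [0.5513, 0.0039, 0.0955]
orientation: [0.849, 0.528, 0.001, 0.0]
contact_force: [-0.1, 1.2, 10.6]
width: 0.0514
t 13.925 tcp [0.5513 0.0039 0.0955] yaxis deg -26.22067878415572 tilt [ 0.0013  0.0005 -1.    ] F [-0.1346  1.2048 10.6269] w 0.05140254694467067 q [-0.4306  0.4544  0.4618  1.908  -0.267   0.8379 -0.287 ]
```

View pics/w8.png

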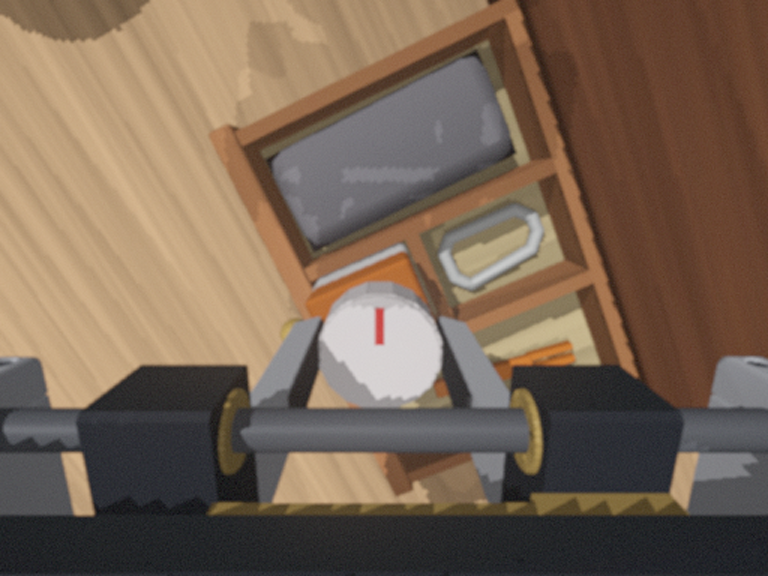

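View pics/s8.png

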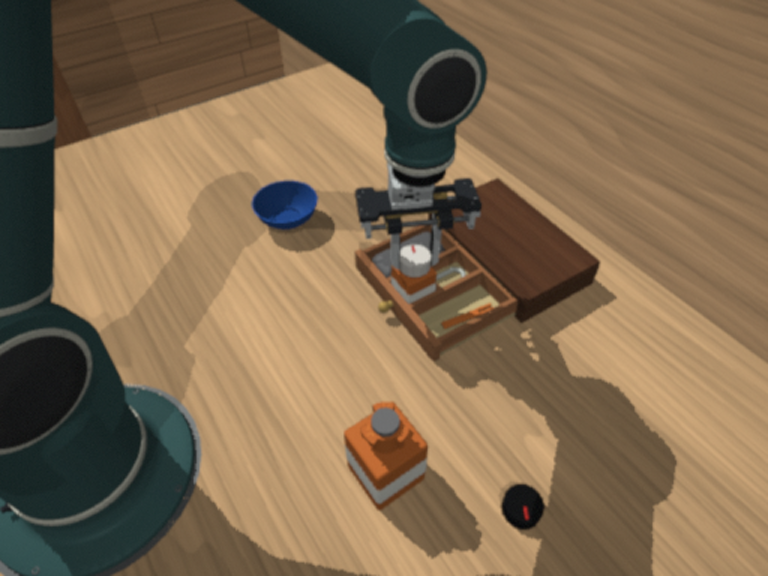

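The bar at (380,325) turned with the gripper, and the bottle stayed square in the drawer. I'll start the lift slowly and check the force.

```bash
python3 -m handwheel '[[[0,0,-0.003],0,0.045],[[0,0,-0.006],0,0.045],[[0,0,-0.009],0,0.045],[[0,0,-0.012],0,0.045],[[0,0,-0.012],0,0.045]]'
python3 see.py wrist w9.png
```

```text
time_s: 14.65
tool_pos: [0.5506, 0.0037, 0.107]
orientation: [0.849, 0.528, -0.0, 0.0]
contact_force: [-0.7, -0.1, -0.1]
width: 0.0514
t 14.65 tcp [0.5506 0.0037 0.107 ] yaxis deg -26.221890510515518 tilt [-0.0001 -0.0001 -1.    ] F [-0.7075 -0.0554 -0.1442] w 0.051399769615928896 q [-0.4377  0.4375  0.4696  1.9013 -0.2553  0.8615 -0.2962]
```

View pics/w9.png

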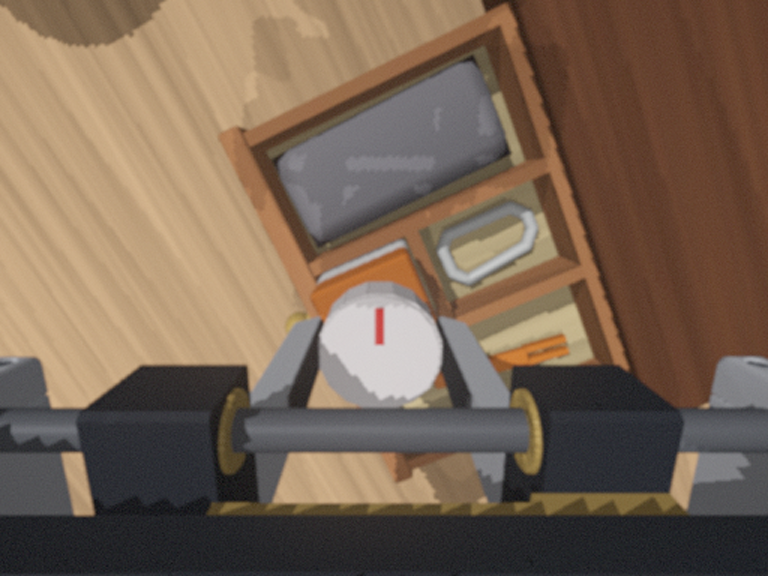

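The vertical force is about zero and the bottle stayed put, so the cap is free. I'll raise it to about 60 mm above its seat.

```bash
python3 -m handwheel '[[[0,0,-0.01],0,0.045],[[0,0,-0.022],0,0.045],[[0,0,-0.034],0,0.045],[[0,0,-0.046],0,0.045],[[0,0,-0.0535],0,0.045],[[0,0,-0.0535],0,0.045],[[0,0,-0.0535],0,0.045],[[0,0,-0.0535],0,0.045],[[0,0,-0.0535],0,0.045],[[0,0,-0.0535],0,0.045]]'
python3 see.py wrist w10.png side s10.png top t10.png; python3 - <<'E'
from h import *
for n in("wrist","side"):
    p=ctrl.capture(n);P=cloud(p);z=P[...,2];c=p["color"].astype(int)
    near=np.hypot(P[...,0]-.55,P[...,1]-.003)<.04
    m=near&(np.hypot(P[...,0]-.55,P[...,1]-.003)<.02)&(z>.16)&(z<.2);X=P[m]
    A=np.c_[X[:,:2]-X[:,:2].mean(0),np.ones(len(X))]; co=np.linalg.lstsq(A,X[:,2],rcond=None)[0]
    print(n,"cap top",len(X),np.median(X[:,2]),"tilt deg",np.degrees(co[:2]))
    b=near&(z>.078)&(z<.095); X=P[b]; print("body top",len(X),np.median(X[:,2]), cv2.minAreaRect((X[:,:2]*1000).astype(np.float32)) if len(X) else 0)
    save(p,n+"10c.png",(230,120,350,240) if n=="side" else None,5 if n=="side" else 1)
p=ctrl.capture("side")
print([(d["location"],onz(p,d["location"],0)) for d in ctrl.landmark_of("bowl",p)])
E
```

```text
time_s: 15.95
tool_pos: [0.5506, 0.0036, 0.1604]
orientation: [0.849, 0.528, -0.0, 0.0]
contact_force: [0.3, 0.7, 0.7]
width: 0.0517
t 15.95 tcp [0.5506 0.0036 0.1604] yaxis deg -26.2247396829171 tilt [-0.0002 -0.0002 -1.    ] F [0.3448 0.7472 0.6539] w 0.05171902083375464 q [-0.4649  0.3654  0.4973  1.8597 -0.2082  0.9679 -0.3342]
wrist cap top 2987 0.18191311174403696 tilt deg [0.48562622 0.10269502]
body top 1299 0.0861985408046283 ((549.2344970703125, 4.529258728027344), (54.91423034667969, 55.981014251708984), 87.53888702392578)
side cap top 157 0.18110653436081403 tilt deg [ 0.62128214 -0.12292266]
body top 283 0.08536444211493566 ((547.6488037109375, 0.3640022277832031), (56.75603103637695, 56.25532913208008), 85.30481719970703)
[]
```

View pics/side10c.png

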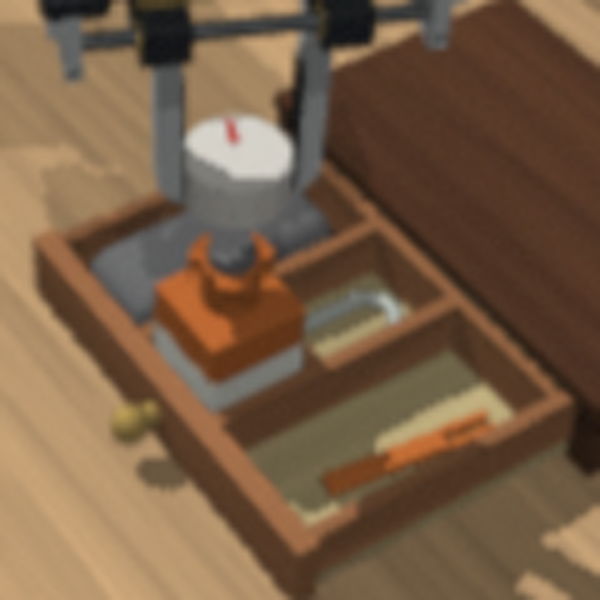

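View pics/w10.png

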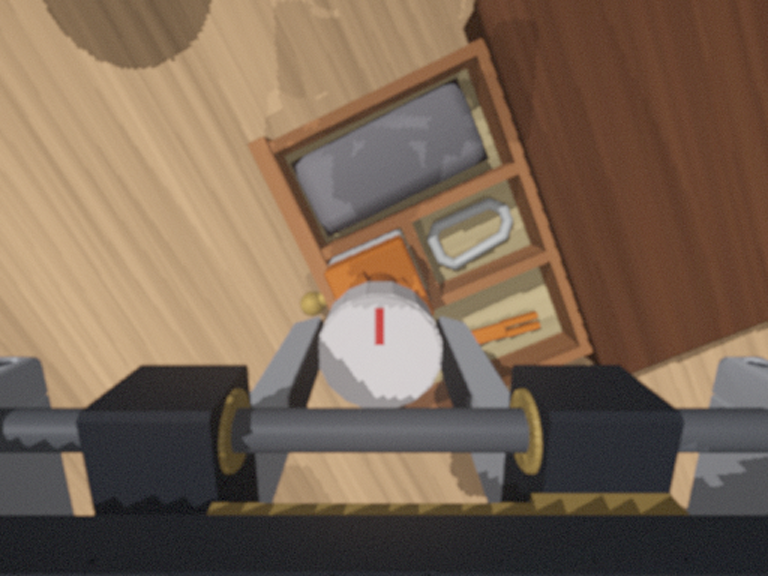

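The side crop shows the cap (240,165) clear of the bottle, with the grey plunger exposed at (238,250) and the bottle seated square. The wrist view agrees: the bar is at (380,325), and the case, carabiner and tick remover haven't moved. Handing in.

```bash
python3 -c "
from plant import ctrl
print(ctrl.sense()['joint_velocities']); print(ctrl.sign_off())"
```

```text
[-0.00042348  0.00089379  0.00106063  0.00172911 -0.00026046  0.00192087
  0.00045853]
the job is handed in; nothing more can be done
None
```

The job is handed in, at about 16 s of the 54 s allowed. I carried the white-capped 56 mm bottle by its flat sides into the empty compartment. I then pressed its cap down about 5.5 mm (11.6 N), twisted it 66° counter-clockwise and lifted it straight off.

**Last checks:**
- **Cap:** the gripper holds it level to about 0.6°, with its top at 182 mm, 60 mm above where it sat at 122 mm. The arm was practically still at hand-in.
- **Bottle:** it stands fully down, with its body top at 86 mm as expected, and square in its compartment with the plunger exposed.
- **Drawer items:** the case, carabiner and tick remover look unmoved in the last pictures.
- **Bowl:** the last automatic bowl check found nothing in the side picture, so its final position is not confirmed. The arm never went down near it, and earlier pictures, up to just after the twist, showed it in its place.

The camera views disagreed by 1–3 mm in places on the compartment and bottle positions. The bottle went in without resistance, so this did not matter.

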